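# Set the metering valve of the coolant feed unit two turns open

## Robot

A 6-joint arm with a two-finger parallel gripper is mounted at the origin on a cart in front of the work surface, level with it; the furniture and walls round the work are solid. World frame = base frame: x ahead of the robot, y to its left, z up, the work surface at z = 0. Lengths are in m, angles in rad, forces in N, time in s.
With the tool pointing down it reaches from about 0.375 to 0.825 m from the base axis. Payload 5.5 kg.
Tool frame: the origin (TCP) lies midway between the tips of the shut fingers; the grasp point (between the pads) lies 19 mm behind it; z points along the fingers, y is the line along which they close (so a half turn about z gives the same grasp; the last joint's range is limited). The gripper opens to 85 mm and grips with 20 to 120 N. Pads are 22 mm wide; open, the fingers measure 114 mm over their backs; the gripper's body (76 mm by 85 mm) begins 54 mm behind the grasp point. The pads swing forward as they close: fully open they stand 13 mm farther back than shut.
Start: joints at [1.306, 0.314, -0.047, 1.21, 0, 1.571], TCP at [0.157, 0.579, 0.231] pointing down, gripper open.
Joint ranges: [-2.67, 2.67], [-0.69, 1.73], [-1.03, 1.25], [-2.08, 2.16], [-1.42, 1.45], [-3.14, 3.14]. Speed limits (rad/s): [2.39, 2.39, 3.01, 3.14, 3.14, 3.14].

## Interface

Orientations are given as a unit quaternion [x, y, z, w].
In Python, from rig import robot gives the robot as it stands. The module is installed in compiled form; this text tells all that it offers.
- The arm moves only by the shell command python3 -m jog 'ROWS'. ROWS is JSON, a list of rows, each a list of 7 numbers: the turn, a rotation vector about the world's x, y, z in units of 5 degrees (1.0 is 5 degrees), then the shift along the world's x, y, z in units of 25 mm (1.0 is 25 mm), then the opening, from 0 (shut) to 1 (fully open). A call has 1 to 12 rows; each row shifts and turns the commanded pose from where the row before left it; what a row does not reach is not made up. A row lasts 1/12 s, in which the tool goes at most 41.7 mm and 7.16 degrees, less where a joint would pass 70% of its speed; a pose out of reach is approached as far as the arm can. A call is refused whole if a number of a shift passes 1 or a number of a turn 1, either way. A call with a gripper value outside its range is refused whole. The fingers move at their own pace and stop on an object; the grip force is fixed at half the most. Time passes only in rows, so rows that do not move let the fingers close. It gives the time, the measured TCP pose, the force, the opening and the grip force at its end, in the units of the state.
- robot.observe(): the state, without advancing time (a new reading comes with each control period).
- robot.grab_frame(name): name is "side" or "top" or "wrist"; returns a dict with "pixels" (480x640x3 uint8, red, green, blue), "z_map" (480x640 float32, m along the optical axis (not along the pixel's ray), 0 where there is no reading), "mtx" (3x3 intrinsics, pixels), "dist" ([k1, k2, p1, p2, k3] as OpenCV has them; the pictures are not rectified), "eye" and "attitude" of the camera in the world. Camera axes: x right, y down, z forward; pixel columns grow to the right and rows downward; lengths in m; the calibration is good to about 2 mm. A picture is of the moment at which its call begins.
- robot.job_done(): hands the job in; it is judged then, once.
The state is a dict: "time": time; "joints": joint angles; "qvel": joint speeds; "tau": joint torques, N m; "tool_pos": TCP position; "orientation": TCP orientation; "contact_force": force on the tool from outside, world axes, zero at the start; "ft_torque": the same for the moment, N m; "gripper_width": finger opening in m; "grip_force": force on a finger pad.
Only numpy, scipy, OpenCV 4.12 (cv2) and the standard library are available. Lean on these libraries where they do the work, as an engineer would, in place of code of your own. Each camera call takes 0.05 s, during which the arm holds its last target. There are 200 camera calls.

## Task

Fold the cover of the coolant feed unit up by its bow handle until it stands upright behind the wheel, where it screens the valve from the edger's spray, and leave it standing there. Then set the metering valve by the handle on its wheel: turn it clockwise until it stops on its seat, then back it off counter-clockwise by exactly two full turns, and finish still gripping that handle between the fingers, at rest, so that the setting cannot creep while I tighten the gland nut. Leave the pliers, lens blank, drop bottle and screwdriver where they lie.

Things in the scene. Friction and masses are not known exactly. Their poses are not given: they have to be found in the camera images.
- feed_unit: coolant feed unit, fixed to the worktop, 240 x 154 mm, 132 mm high: white tank (76 mm deep) at its far end, brass valve with a dark handwheel in front of it, white cover flap hinged at the tank's top front edge. Origin: on the worktop under the unit; z up, x from valve to tank (away from the robot), y left. Two thin cheeks 126 mm high reach 38 mm forward from the tank at y = +-73 mm
- cover_hinge (a point): middle of the cover's hinge line, 128 mm above the worktop, at x = +55 mm of the feed unit; axes as the feed unit's; the hinge line runs along y
- cover (a joint): angle of the cover flap (rad): 0 level over the wheel, 1.571 upright, at most 2.5 (laid back over the tank). Stiff hinge: the flap stays wherever it is left; swinging it takes 2 to 3 N at the handle. Flap: 138 mm from hinge to free edge, 150 mm wide, 3 mm thick, lips 7 mm deep
- cover_bar (a point): middle of the grip bar of the cover's steel bow handle, in front of the flap's free edge: round bar 8 mm thick, parallel to the hinge, straight over 74 mm, 180 mm from the hinge line and 2 mm above its plane at angle 0; 37 mm clear between bar and edge. Pinched from above across the bar, it turns between the fingers as the flap swings. Axes turn with the flap: x to the hinge, y along the bar
- valve_axis (a point): point on the upright axis of the valve wheel, 94 mm above the worktop, at x = -40 mm of the feed unit (95 mm in front of the hinge line); axes as the feed unit's
- valve_wheel (a joint): angle of the valve wheel (rad): 0 closed on its seat (hard stop), growing counter-clockwise from above, 6.283 a turn, far stop at 22; starts 0.4 to 1.1 turns open. At 0 its handle points to the unit's -x. Wheel 81 mm across, rim top 69 mm above the worktop when closed; light friction (about 2 N at the handle), stays where left, rises 1.5 mm a turn
- crank_handle: black revolving handle standing up on the wheel, 32 mm from the wheel's axis: a slim barrel 18 to 20 mm thick and 42 mm high that spins freely on its pin, so it can be pinched from above and carried round without turning the hand. Origin: centre of its foot, 69 mm above the worktop when closed, z up; pinch it 25 mm above the origin
- pliers: small pliers with teal handles, 131 x 53 x 14 mm, lying on the worktop left of the unit; origin under the middle
- lens_blank: clear round lens blank, 67 mm across, 12 mm thick, lying on the worktop; origin under the middle
- drop_bottle: small white dropper bottle with red cap, 32 mm across, 82 mm high, standing on the worktop; origin under the middle
- screwdriver: small screwdriver, 115 mm long, 10 mm thick, lying on the worktop; origin under the middle

How it is judged:
On the way, in this order (a step that is already met when the one before it is completed fails the run):
1. the cover stands upright (within 11 degrees) (value of joint cover between 1.37 and 1.77 rad), for 0.2 s.
2. the valve is turned down onto its stop (within 5 degrees), with the cover upright (all of step 1 and value of joint valve_wheel below 0.09 rad), for 0.1 s.
At the end, for the whole second after the job is handed in: the valve wheel rests two full turns from its stop (within 15 degrees), the fingers still grip its handle (more than 4 N), and the cover stands upright (within 11 degrees) (all of step 1 and value of joint valve_wheel between 12.306 and 12.826 rad and velocity of joint valve_wheel between -0.1 and 0.1 rad/s and contact force between the fingers and crank_handle above 4 N); the arm keeps its last pose, push and grip.
It fails at once if a bystander (pliers, lens blank, drop bottle, screwdriver) is shifted by more than 20 mm (distance of any of pliers, lens_blank, drop_bottle, screwdriver from where it was at the start of the episode above 0.02 m).
It also fails if it takes over 66 s, if anything falls off the work surface, if the arm or the gripper's body presses on something with over 40 N, if the wrist force passes 120 N, or if a joint passes its speed limit or range.

## Working session

There is one attempt and no reset: what is moved stays moved. The work goes in short steps, Python scripts to look and compute and a shell command to move; the robot and the scene stay as the last step left them, time stands still between calls to the robot, and variables do not carry over. Pictures are saved under pics/ and viewed, at most 10 in all, crops included, and the job is handed in when it is done.

```bash
mkdir -p pics
cat > h.py <<'E'
import numpy as np,cv2
from scipy.spatial.transform import Rotation as R
from rig import robot
def grab(n,save=None):
    f=robot.grab_frame(n)
    if save: cv2.imwrite(f'pics/{save}.png',f['pixels'][:,:,::-1])
    a=np.array(f['attitude'],float)
    f['R']=a if a.shape==(3,3) else R.from_quat(a).as_matrix()
    f['eye']=np.array(f['eye'],float);return f
def rays(f,uv):
    p=cv2.undistortPoints(np.array(uv,float).reshape(-1,1,2),np.array(f['mtx'],float),np.array(f['dist'],float)).reshape(-1,2)
    return np.c_[p,np.ones(len(p))]
def pts(f,uv):
    uv=np.array(uv).reshape(-1,2);z=np.array([f['z_map'][int(v),int(u)] for u,v in uv])
    return (rays(f,uv)*z[:,None])@f['R'].T+f['eye']
def onplane(f,uv,h):
    d=rays(f,uv)@f['R'].T
    return f['eye']+d*((h-f['eye'][2])/d[:,2])[:,None]
def cloud(f):
    v,u=np.mgrid[:480,:640];uv=np.c_[u.ravel(),v.ravel()]
    P=(rays(f,uv)*f['z_map'].ravel()[:,None])@f['R'].T+f['eye'];return P.reshape(480,640,3)
E
python3 - <<'E'
from h import *
for n in('top','side'):
    f=grab(n,n+'0');print(n,f['eye'],np.round(f['R'],3).tolist(),(f['z_map']>0).mean())
print(robot.observe())
E
```

```text
top [0.2965871  0.02388527 1.30493442] [[0.004, -0.984, 0.177], [-1.0, -0.001, 0.018], [-0.017, -0.177, -0.984]] 0.99576171875
side [ 0.24284881 -0.5214214   1.0840372 ] [[0.898, -0.368, 0.242], [-0.44, -0.763, 0.474], [0.01, -0.532, -0.847]] 0.99576171875
{'time': 0.1, 'joints': array([ 1.30601734e+00,  3.14214124e-01, -4.79994028e-02,  1.21020605e+00,
        7.54340473e-06,  1.57077483e+00]), 'qvel': array([-0.00093573, -0.00021493,  0.00092091,  0.000219  , -0.00080276,
       -0.00030394]), 'tau': array([-1.01776877e-03, -5.40767276e+01,  3.40540516e+01,  1.11868879e-02,
       -1.14457507e-04,  1.21006462e-05]), 'tool_pos': array([0.15687438, 0.57857163, 0.23047662]), 'orientation': array([ 1.31992406e-01,  9.91250395e-01, -8.04021109e-04, -1.10884014e-04]), 'contact_force': array([-0.16651908,  0.39625403, -1.12946811]), 'ft_torque': array([-0.051462  ,  0.00475563, -0.06087385]), 'grip_force': 0.0, 'gripper_width': 0.08515987361895337}
```

View pics/top0.png

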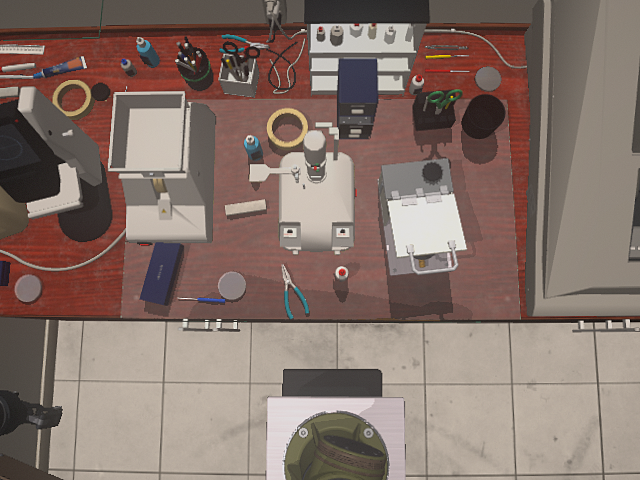

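View pics/side0.png

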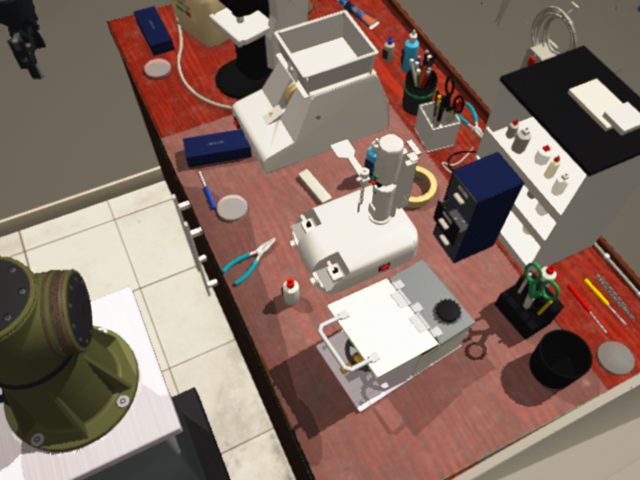

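The top view shows the unit at right: flap about (388–466, 190–258), bow bar about (413,271)–(456,265), and the red-capped bottle at (341,272). The pliers are at (295,292), the lens at (232,285) and the screwdriver at (202,299). The arm is parked far to the left.

Run:
```python
from h import *
for n,roi in(('top',(375,470,150,285)),('side',(310,480,255,410))):
    f=grab(n);P=cloud(f);u0,u1,v0,v1=roi
    m=np.zeros((480,640),bool);m[v0:v1,u0:u1]=1
    px=f['pixels'].astype(int);w=(px.min(2)>195)&m
    Z=P[...,2]
    fl=w&(abs(Z-0.129)<.012)
    n_,l,s,c=cv2.connectedComponentsWithStats(fl.astype(np.uint8))
    Q=P[fl][:,:2].astype(np.float32);print(n,fl.sum(),np.median(Z[fl]))
    o=cv2.erode(fl.astype(np.uint8),np.ones((7,7)));o=cv2.dilate(o,np.ones((7,7)))>0
    r=cv2.minAreaRect(P[o][:,:2].astype(np.float32));print('flap',r,cv2.boxPoints(r).tolist())
    b=fl&~(cv2.dilate(o.astype(np.uint8),np.ones((3,3)))>0)
    B=P[b];k=B[:,0]<P[o][:,0].min()+.02
    print('bar pts',np.round(B[B[:,0].argsort()][:60:3],3).tolist())
big=cv2.resize(grab('top')['pixels'][145:285,370:480],None,fx=5,fy=4.2,interpolation=cv2.INTER_CUBIC)
cv2.imwrite('pics/c.png',big[:,:,::-1])
```

```text
top 1219 0.13579105874867015
flap ((0.5749987363815308, -0.18700650334358215), (0.042213793843984604, 0.14707313477993011), 6.1805195808410645) [[0.546097457408905, -0.1161697506904602], [0.5619315505027771, -0.26238805055618286], [0.6039000153541565, -0.2578432559967041], [0.5880659222602844, -0.11162495613098145]]
bar pts [[0.522, -0.145, 0.14], [0.533, -0.122, 0.139], [0.537, -0.154, 0.141], [0.537, -0.17, 0.14], [0.537, -0.131, 0.139], [0.539, -0.185, 0.141], [0.539, -0.141, 0.14], [0.539, -0.157, 0.14], [0.539, -0.205, 0.14], [0.54, -0.168, 0.138], [0.541, -0.133, 0.14], [0.542, -0.154, 0.14], [0.542, -0.242, 0.14], [0.542, -0.203, 0.138], [0.543, -0.117, 0.141], [0.544, -0.181, 0.14], [0.544, -0.122, 0.14], [0.544, -0.161, 0.139], [0.544, -0.203, 0.139], [0.544, -0.131, 0.136]]
side 2205 0.1347369776154178
flap ((0.5803577899932861, -0.18817299604415894), (0.051487427204847336, 0.14968210458755493), 7.9487199783325195) [[0.5445119142532349, -0.11761101335287094], [0.5652109384536743, -0.26585501432418823], [0.6162036657333374, -0.25873497128486633], [0.595504641532898, -0.11049097776412964]]
bar pts [[0.53, -0.122, 0.141], [0.535, -0.122, 0.141], [0.537, -0.154, 0.14], [0.538, -0.165, 0.139], [0.538, -0.131, 0.141], [0.539, -0.136, 0.141], [0.541, -0.118, 0.141], [0.541, -0.205, 0.141], [0.541, -0.221, 0.141], [0.542, -0.146, 0.141], [0.543, -0.148, 0.14], [0.543, -0.214, 0.141], [0.544, -0.157, 0.141], [0.544, -0.135, 0.14], [0.544, -0.206, 0.14], [0.544, -0.156, 0.141], [0.545, -0.188, 0.14], [0.545, -0.166, 0.139], [0.545, -0.221, 0.14], [0.545, -0.165, 0.141]]
```

View pics/c.png

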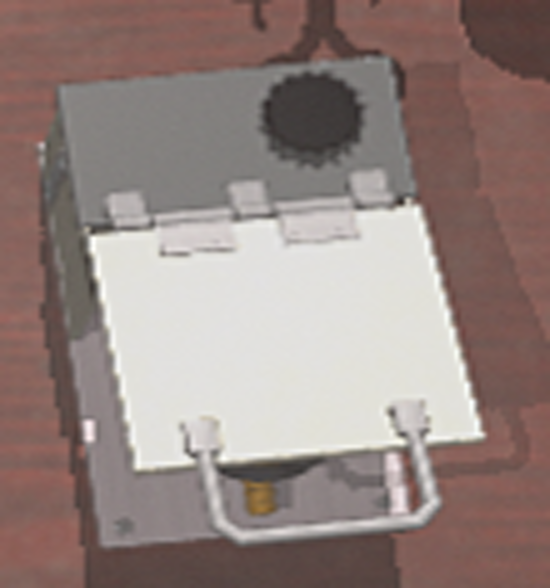

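The crop (5×/4.2×) shows the flap corners at (90,232), (415,205), (485,437), (133,470) and the bar running from (235,533) to (425,520). The flap looks slightly raised, so I'll fit its plane.

Run:
```python
from h import *
f=grab('top');P=cloud(f)
cv=lambda q:np.array(q,float)/[5,4.2]+[370,145]
C=cv([(90,232),(415,205),(485,437),(133,470)])
m=np.zeros((480,640),np.uint8);cv2.fillPoly(m,[C.astype(np.int32)],1);m=cv2.erode(m,np.ones((9,9)))>0
Q=P[m];A=np.c_[Q[:,:2],np.ones(len(Q))];k=np.linalg.lstsq(A,Q[:,2],rcond=None)[0];r=Q[:,2]-A@k
k=np.linalg.lstsq(A[abs(r)<.004],Q[abs(r)<.004,2],rcond=None)[0]
nrm=np.array([-k[0],-k[1],1]);nrm/=np.linalg.norm(nrm);print('plane',k,np.degrees(np.arccos(nrm[2])),nrm)
def onp(uv):
    d=rays(f,uv)@f['R'].T;t=(k[2]+f['eye'][:2]@k[:2]-f['eye'][2])/(d[:,2]-d[:,:2]@k[:2]);return f['eye']+d*t[:,None]
W=onp(C);print('corners',W.round(4).tolist(),np.linalg.norm(W-np.roll(W,-1,0),axis=1))
T=np.array([(60,88),(387,58)]);print('tank back',onplane(f,cv(T),.13).round(4).tolist())
B=cv([(240,534),(330,527),(420,520)]);print('bar',onp(B).round(4).tolist(),pts(f,B).round(4).tolist())
# bottle etc
print('knob',pts(f,cv([(310,112)])))
print('bottle',pts(f,[(341,272)]))
```

```text
plane [-0.60479496  0.2166883   0.50977704] 32.71836237763685 [ 0.50883674 -0.18230802  0.8413376 ]
corners [[0.5883, -0.113, 0.1295], [0.6165, -0.2699, 0.0784], [0.4739, -0.2743, 0.1637], [0.4503, -0.1186, 0.2118]] [0.1673507  0.16620528 0.16466016 0.16079762]
tank back [[0.6671, -0.1011, 0.13], [0.6841, -0.2484, 0.13]]
bar [[0.4182, -0.1591, 0.2224], [0.4229, -0.1974, 0.2113], [0.4276, -0.2365, 0.1999]] [[0.4232, -0.1666, 0.178], [0.4269, -0.2044, 0.1763], [0.4307, -0.2427, 0.1737]]
knob [[ 0.65388868 -0.21256809  0.13039016]]
bottle [[ 0.43462186 -0.00993013  0.07688304]]
```

Run:
```python
from h import *
f=grab('top');P=cloud(f)
for v in range(185,276,6): print(v,P[v,425].round(3),P[v,435].round(3),P[v,410].round(3))
C=np.array([(90,232),(415,205),(485,437),(133,470)])/[5,4.2]+[370,145]
m=np.zeros((480,640),np.uint8);cv2.fillPoly(m,[C.astype(np.int32)],1);m=cv2.erode(m,np.ones((13,13)))>0
Q=P[m];rng=np.random.default_rng(0);best=0
for _ in range(500):
    q=Q[rng.choice(len(Q),3)];n=np.cross(q[1]-q[0],q[2]-q[0]);L=np.linalg.norm(n)
    if L<1e-4: continue
    n/=L;i=abs((Q-q[0])@n)<.002
    if i.sum()>best: best=i.sum();I=i
c=Q[I].mean(0);n=np.linalg.svd(Q[I]-c,full_matrices=False)[2][2];n*=np.sign(n[2]);print(best,len(Q),c,n,np.degrees(np.arccos(n[2])))
d=rays(f,C)@f['R'].T;W=f['eye']+d*(((c-f['eye'])@n)/(d@n))[:,None];print(W.round(4).tolist(),np.linalg.norm(W-np.roll(W,-1,0),axis=1))
B=np.array([(240,534),(330,527),(420,520)])/[5,4.2]+[370,145]
d=rays(f,B)@f['R'].T;print(f['eye']+d*(((c-f['eye'])@n)/(d@n))[:,None])
```

```text
185 [ 0.626 -0.198  0.12 ] [ 0.625 -0.22   0.122] [ 0.626 -0.164  0.12 ]
191 [ 0.612 -0.198  0.119] [ 0.612 -0.22   0.119] [ 0.611 -0.163  0.122]
197 [ 0.596 -0.195  0.13 ] [ 0.595 -0.217  0.131] [ 0.595 -0.161  0.133]
203 [ 0.581 -0.194  0.136] [ 0.581 -0.216  0.136] [ 0.581 -0.161  0.134]
209 [ 0.566 -0.192  0.139] [ 0.567 -0.215  0.138] [ 0.566 -0.16   0.139]
215 [ 0.553 -0.192  0.138] [ 0.553 -0.214  0.139] [ 0.553 -0.159  0.139]
221 [ 0.538 -0.19   0.146] [ 0.539 -0.213  0.144] [ 0.539 -0.159  0.14 ]
227 [ 0.524 -0.19   0.148] [ 0.524 -0.21   0.153] [ 0.524 -0.157  0.147]
233 [ 0.511 -0.189  0.15 ] [ 0.511 -0.21   0.15 ] [ 0.511 -0.157  0.148]
239 [ 0.497 -0.188  0.154] [ 0.497 -0.209  0.154] [ 0.498 -0.156  0.149]
245 [ 0.483 -0.187  0.158] [ 0.484 -0.208  0.157] [ 0.483 -0.154  0.16 ]
251 [ 0.47  -0.186  0.159] [ 0.47  -0.207  0.16 ] [ 0.47  -0.153  0.164]
257 [ 0.471 -0.203  0.065] [ 0.478 -0.236  0.013] [ 0.456 -0.153  0.167]
263 [ 0.464 -0.213  0.009] [ 0.464 -0.237  0.008] [ 0.464 -0.176  0.012]
269 [ 0.449 -0.211  0.017] [ 0.43  -0.203  0.175] [ 0.45  -0.176  0.011]
275 [ 0.436 -0.213  0.002] [ 0.437 -0.238 -0.004] [ 0.437 -0.178 -0.003]
1591 2459 [ 0.5296854  -0.19169091  0.14563822] [0.23796798 0.02967775 0.97081948] 13.875411952371644
[[0.5885, -0.1131, 0.1288], [0.6032, -0.2576, 0.1296], [0.4742, -0.2748, 0.1618], [0.4574, -0.1251, 0.1613]] [0.14525696 0.13397272 0.150587   0.13561548]
[[ 0.4240164  -0.16786018  0.17081138]
 [ 0.42750817 -0.20549756  0.17110604]
 [ 0.43099362 -0.2432074   0.17140447]]
```

```bash
python3 -m jog '[[0,0,-0.6,0.8,-1,0,0.43],[0,0,-0.6,0.8,-1,0,0.43],[0,0,-0.6,0.8,-1,0,0.43],[0,0,-0.6,0.8,-1,0,0.43],[0,0,-0.6,0.8,-1,0,0.43],[0,0,-0.6,0.8,-1,0,0.43],[0,0,-0.6,0.8,-1,0,0.43],[0,0,-0.6,0.8,-1,0,0.43],[0,0,-0.6,0.8,-1,0,0.43],[0,0,-0.6,0.8,-1,0,0.43],[0,0,-0.6,0.8,-1,0,0.43],[0,0,-0.6,0.8,-1,0,0.43]]'
python3 -m jog '[[0,0,-0.33,0.07,-1,0,0.43],[0,0,-0.33,0.07,-1,0,0.43],[0,0,-0.33,0.07,-1,0,0.43],[0,0,-0.33,0.07,-1,0,0.43],[0,0,-0.33,0.07,-1,0,0.43],[0,0,-0.33,0.07,-1,0,0.43],[0,0,-0.33,0.07,-1,0,0.43],[0,0,-0.33,0.07,-1,0,0.43],[0,0,-0.33,0.07,-1,0,0.43],[0,0,-0.33,0.07,-1,0,0.43],[0,0,-0.33,0.07,-1,0,0.43],[0,0,-0.33,0.07,-1,0,0.43]]'
```

```text
time: 1.35
tool_pos: [0.3978, 0.2778, 0.2315]
orientation: [0.433, 0.901, 0.0, 0.0]
contact_force: [0.9, 1.0, 0.0]
gripper_width: 0.0366
grip_force: 0.0
time: 2.35
tool_pos: [0.418, -0.0221, 0.2315]
orientation: [0.581, 0.814, 0.0, 0.0]
contact_force: [0.2, -0.5, 0.2]
gripper_width: 0.0366
grip_force: 0.0
```

```bash
python3 -m jog '[[0,0,-0.32,0.05,-0.92,0,0.43],[0,0,-0.32,0.05,-0.92,0,0.43],[0,0,-0.32,0.05,-0.92,0,0.43],[0,0,-0.32,0.05,-0.92,0,0.43],[0,0,-0.32,0.05,-0.92,0,0.43],[0,0,-0.32,0.05,-0.92,0,0.43],[0,0,-0.32,0.05,-0.92,0,0.43],[0,0,-0.32,0.05,-0.92,0,0.43],[0,0,0,0,0,0,0.43]]'
python3 - <<'E'
from h import *
f=grab('wrist','w1');print(f['eye'],f['R'].round(3).tolist(),robot.observe()['tool_pos'])
E
```

```text
time: 3.1
tool_pos: [0.4284, -0.2082, 0.2314]
orientation: [0.669, 0.743, -0.001, 0.001]
contact_force: [0.2, -0.3, 0.7]
gripper_width: 0.0364
grip_force: 0.0
[ 0.421606   -0.13674112  0.37392876] [[0.995, 0.1, 0.03], [0.104, -0.953, -0.284], [-0.0, 0.286, -0.958]] [ 0.42806254 -0.20645044  0.2312253 ]
```

View pics/w1.png

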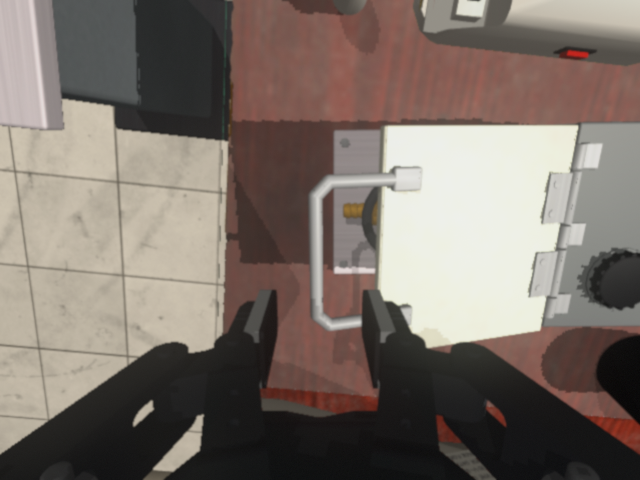

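Wrist view: the bar is upright at column ~317, rows 190–310, with the fingers straddling it at columns 275–365. I'll cross-check the bar position from this view.

Run:
```python
from h import *
f=grab('wrist')
print(onplane(f,[(317,200),(317,249),(318,300)],.173).round(4).tolist(), onplane(f,[(577,124),(545,328),(383,126),(378,343)],.13).round(4).tolist())
print(onplane(f,[(383,126),(378,343)],.161).round(4).tolist())
print(pts(f,[(353,210),(580,250),(370,230)]))
```

```text
[[0.4236, -0.1699, 0.173], [0.4266, -0.1988, 0.173], [0.4306, -0.2314, 0.173]] [[0.5859, -0.1104, 0.13], [0.6074, -0.2568, 0.13], [0.4616, -0.1248, 0.13], [0.4827, -0.2833, 0.13]]
[[0.4564, -0.1261, 0.161], [0.4749, -0.2645, 0.161]]
[[ 0.46042342 -0.1993789   0.03662237]
 [ 0.6201032  -0.19493251  0.12286791]
 [ 0.47401228 -0.20953028  0.06822365]]
```

```bash
python3 -m jog '[[0,0,0,0,0,-0.77,0.43],[0,0,0,0,0,-0.77,0.43],[0,0,0,0,0,-0.77,0.43],[0,0,0,0,0,-0.77,0.43],[0,0,0,0,0,0,0.43],[0,0,0,0,0,0,0],[0,0,0,0,0,0,0],[0,0,0,0,0,0,0],[0,0,0,0,0,0,0],[0,0,0,0,0,0,0]]'
```

```text
time: 4.03
tool_pos: [0.4258, -0.2048, 0.155]
orientation: [0.668, 0.744, -0.002, -0.001]
contact_force: [-7.6, -0.9, 1.6]
gripper_width: 0.0056
grip_force: 58.5
```

Run:
```python
import numpy as np
a=np.linspace(.245,1.571,21)
s=-.18*np.cos(a)+.002*np.sin(a);z=.18*np.sin(a)+.002*np.cos(a)
for i,(d,e) in enumerate(zip(np.diff(s),np.diff(z))): print(i,round(d*.994/.025,2),round(d*.108/.025,3),round(e/.025,2))
```

```text
0 0.14 0.015 0.46
1 0.17 0.018 0.45
2 0.19 0.021 0.44
3 0.22 0.024 0.42
4 0.25 0.027 0.41
5 0.28 0.03 0.39
6 0.3 0.033 0.37
7 0.32 0.035 0.35
8 0.35 0.038 0.33
9 0.37 0.04 0.3
10 0.39 0.042 0.28
11 0.4 0.044 0.25
12 0.42 0.046 0.22
13 0.43 0.047 0.19
14 0.45 0.048 0.17
15 0.46 0.049 0.14
16 0.46 0.05 0.1
17 0.47 0.051 0.07
18 0.47 0.051 0.04
19 0.47 0.052 0.01
```

```bash
python3 -m jog '[[0,0,0,0.14,0.015,0.46,0],[0,0,0,0.17,0.018,0.45,0],[0,0,0,0.19,0.021,0.44,0],[0,0,0,0.22,0.024,0.42,0],[0,0,0,0.25,0.027,0.41,0],[0,0,0,0.28,0.03,0.39,0],[0,0,0,0.3,0.033,0.37,0],[0,0,0,0.32,0.035,0.35,0],[0,0,0,0.35,0.038,0.33,0],[0,0,0,0.37,0.04,0.3,0],[0,0,0,0,0,0,0]]'
```

```text
time: 4.95
tool_pos: [0.4914, -0.1975, 0.2564]
orientation: [0.668, 0.745, -0.001, -0.0]
contact_force: [-15.2, 3.6, 20.1]
gripper_width: 0.0057
grip_force: 60.1
```

```bash
python3 -m jog '[[0,0,0,0.3,0.035,0.36,0],[0,0,0,0.32,0.036,0.32,0],[0,0,0,0.38,0.04,0.28,0],[0,0,0,0.4,0.044,0.24,0],[0,0,0,0.43,0.047,0.19,0],[0,0,0,0,0,0,0]]'
```

```text
time: 5.45
tool_pos: [0.5407, -0.1917, 0.2849]
orientation: [0.667, 0.745, 0.001, -0.001]
contact_force: [9.0, -0.8, -22.6]
gripper_width: 0.0055
grip_force: 58.4
```

```bash
python3 -m jog '[[0,0,0,0.48,0.05,0.06,0],[0,0,0,0.49,0.05,0.06,0],[0,0,0,0.5,0.05,0.04,0],[0,0,0,0.49,0.05,0.02,0],[0,0,0,0,0,0,0],[0,0,0,0,0,0,0]]'
```

```text
time: 5.95
tool_pos: [0.5891, -0.1864, 0.2947]
orientation: [0.667, 0.745, 0.002, 0.001]
contact_force: [-0.8, 5.3, 6.4]
gripper_width: 0.0057
grip_force: 61.3
```

```bash
python3 -m jog '[[0,0,0,0.25,0.03,0,0],[0,0,0,0.25,0.03,0,0],[0,0,0,0,0,0,0],[0,0,0,0,0,0,0]]'
python3 - <<'E'
from h import *
f=grab('side','s1')
E
```

```text
time: 6.28
tool_pos: [0.6016, -0.1852, 0.2943]
orientation: [0.667, 0.745, 0.002, 0.001]
contact_force: [0.2, 4.1, 6.7]
gripper_width: 0.0055
grip_force: 62.3
```

View pics/s1.png

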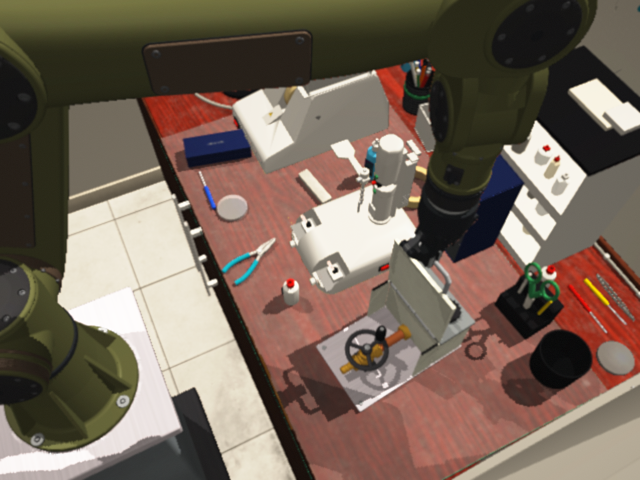

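The side view shows the flap standing upright with the wheel now exposed: hub about (367,350), handle about (380,333). I'll release the bar, lift clear and pull back.

```bash
python3 -m jog '[[0,0,0,0,0,0,0.3],[0,0,0,0,0,0,0.3],[0,0,0,0,0,0,0.3],[0,0,0,0,0,0,0.3],[0,0,0,0,0,0.6,0.3],[0,0,0,0,0,0.8,0.3],[0,0,0,0,0,0.9,0.3],[0,0,0,-0.8,0,0,0.3],[0,0,0,-1,0,0,0.3],[0,0,0,-1,0,0,0.3],[0,0,0,-1,0,0,0.3],[0,0,0,-1,0,0,0.3]]'
python3 -m jog '[[0,0,0,-1,0,0,0.4],[0,0,0,-1,0,0,0.4],[0,0,0,-1,0,0,0.4],[0,0,0,0,0,0,0.4]]'
python3 - <<'E'
from h import *
print(robot.observe()['joints'])
f=grab('wrist','w2');P=cloud(f)
E
```

```text
time: 7.33
tool_pos: [0.4788, -0.1864, 0.3489]
orientation: [0.668, 0.744, -0.0, -0.0]
contact_force: [0.3, -0.6, 0.0]
gripper_width: 0.0258
grip_force: 0.0
time: 7.67
tool_pos: [0.4013, -0.1862, 0.3497]
orientation: [0.668, 0.744, -0.001, -0.0]
contact_force: [0.2, -0.0, -0.2]
gripper_width: 0.034
grip_force: 0.0
[-4.33659493e-01 -8.46257747e-03 -1.59863980e-01  1.42010881e+00
 -9.55307809e-04  1.03011361e+00]
```

View pics/w2.png

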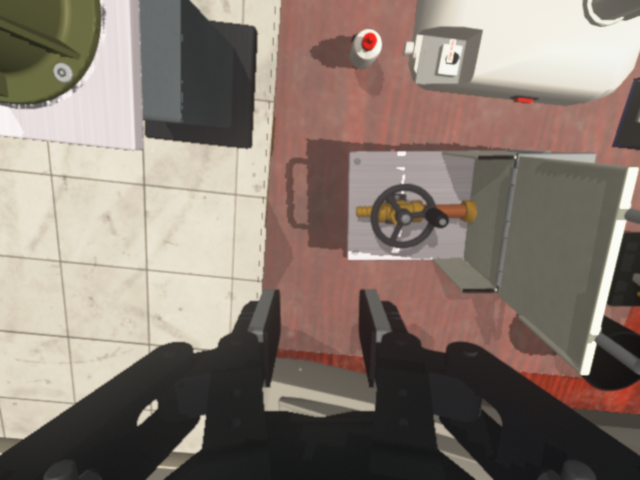

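The wrist view shows the wheel ring centred near (402,215) with the black handle near (436,217). I'll locate the handle top and wheel ring from depth.

Run:
```python
from h import *
f=grab('wrist');P=cloud(f)
g=f['pixels'].astype(int).max(2)
m=np.zeros((480,640),bool);m[175:255,362:460]=1
dark=m&(g<75)
h=dark&(P[...,2]>.09)&(P[...,2]<.13)
vs,us=np.where(h);print(h.sum(),us.mean(),vs.mean(),P[h].mean(0),P[h].min(0),P[h].max(0))
t=onplane(f,np.c_[us,vs],.111);print('top est spread',t.min(0),t.max(0))
r=dark&~h;v,u=np.where(r);W=onplane(f,np.c_[u,v],.069)
e=cv2.fitEllipse(cv2.convexHull(np.c_[u,v].astype(np.int32)))if 0 else None
rec=lambda W:(W[:,:2].min(0),W[:,:2].max(0))
k=np.hypot(*(W[:,:2]-[.5055,-.196]).T)<.05;print(rec(W[k]))
# circle fit on outer rim
A=W[k][:,:2];c=A.mean(0)
for _ in range(30):
    d=A-c;a=np.arctan2(d[:,1],d[:,0]);b=((a+np.pi)/(2*np.pi)*36).astype(int)%36
    o=np.array([A[b==i][np.hypot(*d[b==i].T).argmax()] for i in range(36) if (b==i).any()])
    s=np.linalg.lstsq(np.c_[2*o,np.ones(len(o))],(o**2).sum(1),rcond=None)[0];c=s[:2]
print('centre',c,'rad',np.sqrt(s[2]+c@c))
# flap plane at upright: hinge & lips
q=pts(f,[(560,230),(530,215),(590,250)]);print(q.round(3).tolist())
c2=grab('top');P2=cloud(c2);g2=c2['pixels'].astype(int).max(2)
k=(g2<75)&(P2[...,2]>.085)&(P2[...,2]<.125)&(np.hypot(P2[...,0]-.51,P2[...,1]+.196)<.06);print('top',k.sum(),P2[k].mean(0) if k.any() else '')
```

```text
219 434.41552511415523 217.3972602739726 [ 0.53237482 -0.18760725  0.10460178] [ 0.52718866 -0.19695483  0.09017926] [ 0.54301164 -0.18055034  0.11262378]
top est spread [ 0.52059151 -0.195842    0.111     ] [ 0.54246945 -0.17734808  0.111     ]
(array([ 0.46579536, -0.2346763 ]), array([ 0.5481812 , -0.15899314]))
centre [ 0.5051633  -0.19697774] rad 0.038569881529813506
[[0.597, -0.167, 0.213], [0.596, -0.164, 0.17], [0.596, -0.172, 0.25]]
top 55 [ 0.53443727 -0.18555913  0.10480291]
```

```bash
python3 -m jog '[[0,0,1,0,0,-0.5,0.45],[0,0,1,0,0,-0.5,0.45],[0,0,1,0,0,-0.5,0.45],[0,0,1,0,0,-0.5,0.45],[0,0,1,0,0,-0.5,0.45],[0,0,1,0,0,-0.5,0.45],[0,0,1,0,0,-0.5,0.45],[0,0,1,0,0,-0.5,0.45],[0,0,1,0,0,-0.5,0.45],[0,0,1,0,0,-0.5,0.45],[0,0,1,0,0,-0.5,0.45],[0,0,1,0,0,-0.5,0.45]]'
python3 -m jog '[[0,0,1,0,0,0,0.45],[0,0,1,0,0,0,0.45],[0,0,1,0,0,0,0.45],[0,0,1,0,0,0,0.45],[0,0,1,0,0,0,0.45],[0,0,1,0,0,0,0.45],[0.065,-0.6,0,0,0,0,0.45],[0.065,-0.6,0,0,0,0,0.45],[0.065,-0.6,0,0,0,0,0.45],[0.065,-0.6,0,0,0,0,0.45],[0,0,0,0,0,0,0.45]]'
python3 - <<'E'
from h import *
o=robot.observe();M=R.from_quat(o['orientation']).as_matrix();print(o['joints'],o['tool_pos'],M.round(3).tolist())
E
```

```text
time: 8.82
tool_pos: [0.4061, -0.1864, 0.1981]
orientation: [0.204, 0.979, 0.0, -0.0]
contact_force: [0.5, 0.1, -0.2]
gripper_width: 0.0382
grip_force: 0.0
time: 9.73
tool_pos: [0.4043, -0.1863, 0.1984]
orientation: [-0.054, 0.993, 0.006, 0.105]
contact_force: [-0.5, 0.1, -0.3]
gripper_width: 0.0383
grip_force: 0.0
[-0.52398286 -0.10970249 -0.61978649  0.88932337  0.12434158 -0.6212496 ] [ 0.40433803 -0.18625387  0.19843104] [[-0.972, -0.108, 0.209], [-0.105, 0.994, 0.023], [-0.21, 0.0, -0.978]]
```

```bash
python3 -m jog '[[0,0,0,0.9,0,-0.35,0.45],[0,0,0,0.9,0,-0.4,0.45],[0,0,0,0.9,0,-0.4,0.45],[0,0,0,0.9,0,-0.4,0.45],[0,0,0,0.9,0,-0.4,0.45],[0,0,0,0.9,0,-0.3,0.45],[0,0,0,0,0,0,0.45]]'
python3 - <<'E'
from h import *
f=grab('wrist','w3')
E
```

```text
time: 10.32
tool_pos: [0.544, -0.186, 0.1408]
orientation: [-0.055, 0.993, 0.006, 0.104]
contact_force: [0.4, 0.1, 0.2]
gripper_width: 0.0387
grip_force: 0.0
```

View pics/w3.png

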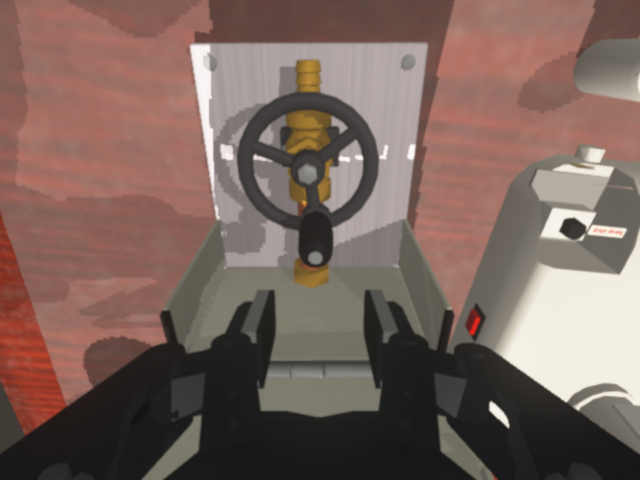

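The wrist view shows the handle top at (316,258), centred between the fingers (finger midline ~u 320). I'll check its position once more from this view.

```bash
python3 - <<'E'
from h import *
f=grab('wrist');print(onplane(f,[(316,258)],.112),pts(f,[(316,250)]),onplane(f,[(307,173)],.072),robot.observe()['tool_pos'])
E
python3 -m jog '[[0,0,0,-0.1,0,-0.5,0.45],[0,0,0,-0.1,0,-0.6,0.45],[0,0,0,0,0,-0.7,0.45],[0,0,0,0,0,-0.65,0.45],[0,0,0,0,0,0,0.45]]'
```

```text
[[ 0.53516408 -0.18883826  0.112     ]] [[ 0.53141161 -0.18925029  0.11054703]] [[ 0.50475899 -0.19742917  0.072     ]] [ 0.54075979 -0.18583951  0.1415502 ]
time: 10.83
tool_pos: [0.5321, -0.1854, 0.0786]
orientation: [-0.054, 0.993, 0.007, 0.102]
contact_force: [-1.1, 0.1, -0.3]
gripper_width: 0.0384
grip_force: 0.0
```

```bash
python3 -m jog '[[0,0,0,0.27,-0.08,0,0.45],[0,0,0,0,0,0,0.45],[0,0,0,0,0,0,0],[0,0,0,0,0,0,0],[0,0,0,0,0,0,0],[0,0,0,0,0,0,0],[0,0,0,0,0,0,0]]'
```

```text
time: 11.42
tool_pos: [0.543, -0.1887, 0.0829]
orientation: [-0.054, 0.993, 0.005, 0.106]
contact_force: [0.4, 0.3, 5.5]
gripper_width: 0.0167
grip_force: 58.6
```

Run:
```python
import numpy as np
def p(a): 
    a=np.radians(a)
    for d in np.diff(.032/.025*np.c_[np.cos(a),np.sin(a)],axis=0): print('[0,0,0,%.2f,%.2f,0,0]'%tuple(d),end=',')
    print()
p(np.linspace(17,-174,11)); 
p(np.linspace(-174,186,19))
```

```text
[0,0,0,0.06,-0.42,0,0],[0,0,0,-0.09,-0.42,0,0],[0,0,0,-0.22,-0.37,0,0],[0,0,0,-0.32,-0.27,0,0],[0,0,0,-0.40,-0.15,0,0],[0,0,0,-0.42,-0.01,0,0],[0,0,0,-0.41,0.13,0,0],[0,0,0,-0.34,0.25,0,0],[0,0,0,-0.24,0.35,0,0],[0,0,0,-0.11,0.41,0,0],
[0,0,0,0.12,-0.43,0,0],[0,0,0,0.26,-0.36,0,0],[0,0,0,0.37,-0.25,0,0],[0,0,0,0.43,-0.11,0,0],[0,0,0,0.44,0.05,0,0],[0,0,0,0.40,0.19,0,0],[0,0,0,0.31,0.32,0,0],[0,0,0,0.18,0.41,0,0],[0,0,0,0.03,0.44,0,0],[0,0,0,-0.12,0.43,0,0],[0,0,0,-0.26,0.36,0,0],[0,0,0,-0.37,0.25,0,0],[0,0,0,-0.43,0.11,0,0],[0,0,0,-0.44,-0.05,0,0],[0,0,0,-0.40,-0.19,0,0],[0,0,0,-0.31,-0.32,0,0],[0,0,0,-0.18,-0.41,0,0],[0,0,0,-0.03,-0.44,0,0],
```

First I'll turn halfway, with a slight lift to unload the tips, and check.

```bash
python3 -m jog '[[0,0,0,0,0,0.1,0],[0,0,0,0.06,-0.42,0,0],[0,0,0,-0.09,-0.42,0,0],[0,0,0,-0.22,-0.37,0,0],[0,0,0,-0.32,-0.27,0,0],[0,0,0,-0.4,-0.15,0,0],[0,0,0,0,0,0,0]]'
```

```text
time: 12.0
tool_pos: [0.514, -0.2285, 0.083]
orientation: [-0.053, 0.993, 0.007, 0.103]
contact_force: [-1.9, 6.1, -4.0]
gripper_width: 0.0166
grip_force: 60.1
```

```bash
python3 -m jog '[[0,0,0,-0.42,-0.01,0,0],[0,0,0,-0.41,0.13,0,0],[0,0,0,-0.34,0.25,0,0],[0,0,0,-0.24,0.35,0,0],[0,0,0,-0.11,0.41,0,0],[0,0,0,0.02,0.15,0,0],[0,0,0,0,0,0,0],[0,0,0,0,0,0,0]]'
python3 -c "
from rig import robot
o=robot.observe();print(o['tool_pos'],o['contact_force'])"
```

```text
time: 12.67
tool_pos: [0.4798, -0.1991, 0.0834]
orientation: [-0.054, 0.993, 0.003, 0.105]
contact_force: [7.6, -6.0, -19.4]
gripper_width: 0.0164
grip_force: 59.6
[ 0.47982031 -0.19910284  0.08339658] [  7.58562994  -6.01979048 -19.42465539]
```

```bash
python3 -m jog '[[0,0,0,0,0.15,-0.12,0],[0,0,0,0,0.1,0,0],[0,0,0,0,0,0,0],[0,0,0,0,0,0,0]]'
python3 -c "
from rig import robot
o=robot.observe();print(o['tool_pos'],o['contact_force'])"
```

```text
time: 13.0
tool_pos: [0.4803, -0.1979, 0.0827]
orientation: [-0.052, 0.993, -0.002, 0.105]
contact_force: [-3.2, -17.6, -1.1]
gripper_width: 0.016
grip_force: 61.9
[ 0.48026041 -0.19792635  0.08273702] [ -3.1881724  -17.64249037  -1.06975021]
```

Run:
```python
from h import *
f=grab('wrist','w4')
```

```text
(no output)
```

View pics/w4.png

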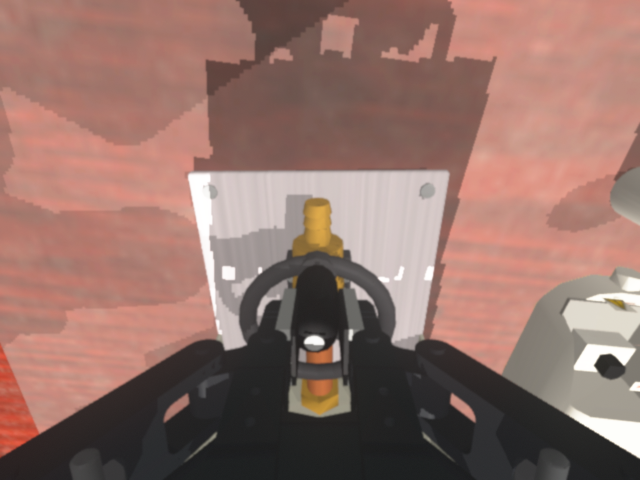

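The picture shows the handle gripped at the wheel's robot side (318,310). Pushing further gave 17.6 N with almost no motion, so it's on the seat. Next: back off one turn (18 × 20°), unwinding the preload first.

```bash
python3 -m jog '[[0,0,0,0,-0.2,0,0],[0,0,0,0.12,-0.43,0,0],[0,0,0,0.26,-0.36,0.01,0],[0,0,0,0.37,-0.25,0,0],[0,0,0,0.43,-0.11,0,0],[0,0,0,0.44,0.05,0.01,0],[0,0,0,0.4,0.19,0,0],[0,0,0,0.31,0.32,0,0],[0,0,0,0.18,0.41,0.01,0],[0,0,0,0.03,0.44,0,0],[0,0,0,0,0,0,0]]'
```

```text
time: 13.97
tool_pos: [0.5433, -0.1873, 0.0825]
orientation: [-0.055, 0.993, 0.006, 0.105]
contact_force: [-6.4, -0.6, 10.8]
gripper_width: 0.0166
grip_force: 63.2
```

```bash
python3 -m jog '[[0,0,0,-0.16,0.28,0.01,0],[0,0,0,-0.28,0.36,0,0],[0,0,0,-0.37,0.25,0,0],[0,0,0,-0.43,0.11,0.01,0],[0,0,0,-0.44,-0.05,0,0],[0,0,0,-0.4,-0.19,0,0],[0,0,0,-0.31,-0.32,0.01,0],[0,0,0,-0.18,-0.41,0,0],[0,0,0,-0.03,-0.44,0,0],[0,0,0,0,0,0,0]]'
```

```text
time: 14.8
tool_pos: [0.4795, -0.2005, 0.0836]
orientation: [-0.054, 0.993, 0.006, 0.107]
contact_force: [3.1, -0.6, 6.3]
gripper_width: 0.0164
grip_force: 62.6
```

One full turn open: TCP is back at y −0.2005, matching the seat pose. Now the second turn.

```bash
python3 -m jog '[[0,0,0,0.12,-0.43,0.02,0],[0,0,0,0.26,-0.36,0.01,0],[0,0,0,0.37,-0.25,0,0],[0,0,0,0.43,-0.11,0,0],[0,0,0,0.44,0.05,0.01,0],[0,0,0,0.4,0.19,0,0],[0,0,0,0.31,0.32,0,0],[0,0,0,0.18,0.41,0.01,0],[0,0,0,0.03,0.44,0,0]]'
python3 -m jog '[[0,0,0,-0.12,0.43,0.01,0],[0,0,0,-0.26,0.36,0,0],[0,0,0,-0.37,0.25,0,0],[0,0,0,-0.43,0.11,0.01,0],[0,0,0,-0.44,-0.05,0,0],[0,0,0,-0.4,-0.19,0,0],[0,0,0,-0.31,-0.32,0.01,0],[0,0,0,-0.18,-0.41,0,0],[0,0,0,-0.03,-0.44,0,0],[0,0,0,0,0,0,0],[0,0,0,0,0,0,0],[0,0,0,0,0,0,0]]'
python3 - <<'E'
from h import *
f=grab('wrist','w5');g=grab('side','s5');print(robot.observe())
E
```

```text
time: 15.55
tool_pos: [0.5435, -0.1934, 0.0846]
orientation: [-0.054, 0.993, 0.005, 0.106]
contact_force: [3.6, -2.3, 5.5]
gripper_width: 0.0164
grip_force: 62.3
time: 16.55
tool_pos: [0.4793, -0.1993, 0.0852]
orientation: [-0.054, 0.993, 0.006, 0.106]
contact_force: [7.0, -1.1, 4.2]
gripper_width: 0.0165
grip_force: 62.2
{'time': 16.65, 'joints': array([-0.46765501,  0.13806743, -0.65492581,  0.59832262,  0.11609333,
       -0.56636054]), 'qvel': array([-0.00027181, -0.00101471, -0.00162978, -0.00060949, -0.00018477,
       -0.00101306]), 'tau': array([-7.77814128e-01, -3.57469511e+01,  2.41385776e+01,  1.15490746e+00,
       -1.84170320e-01,  1.99232041e-02]), 'tool_pos': array([ 0.47927212, -0.19910213,  0.08512979]), 'orientation': array([-0.05424435,  0.99283144,  0.00600603,  0.10633537]), 'contact_force': array([ 6.51952267, -0.83014153,  4.25795155]), 'ft_torque': array([-0.3022299, -1.2624442, -0.0542291]), 'grip_force': 62.20789639279246, 'gripper_width': 0.016041328007545205}
```

View pics/w5.png

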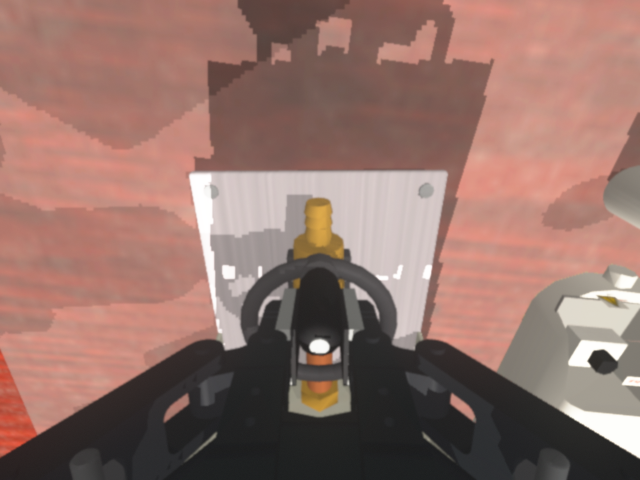

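View pics/s5.png

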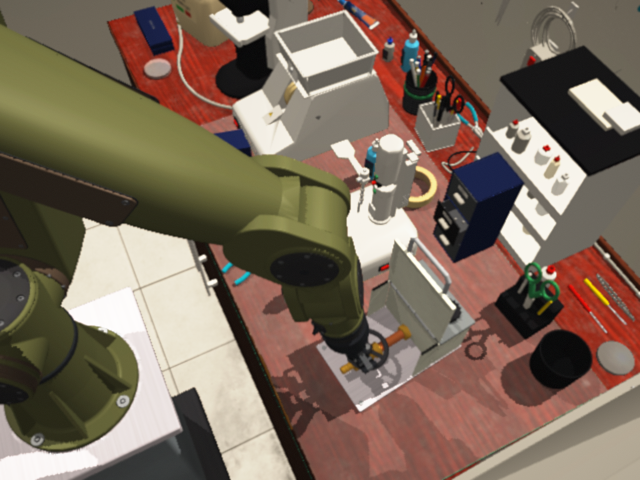

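The handle is back at the same spot as when seated (TCP y −0.199), two turns up. The grip is 62 N, the arm is at rest and the cover still stands upright.

```bash
python3 -c "
from rig import robot
print(robot.job_done())"
```

```text
the job is handed in; nothing more can be done
None
```

The cover stands upright, and the valve was closed onto its seat and backed off two full turns; I handed the job in with the fingers still gripping the handle at about 62 N (no verdict came back).

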